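Tip the filter carton down onto the blue field

TASK

The tall carton of coffee filters must lie flat to fit the low drawer: with closed fingertips push it gently near its top so that it tips over onto the blue field, then, where needed, push the lying carton along until it lies on its broad side wholly inside the blue field. Only push it, never lift or carry it, and do not let it fall any other way or onto the red field. Leave the spice jar, the dropper bottle and the shaker just beyond the board where they stand.

Things in the scene. Friction and masses are not known exactly. Their poses are not given: they have to be found in the camera images.
- carton: tall closed cardboard carton of coffee filters, green wrap with yellow stripes: 80 wide (its x) x 50 deep (its y) x 140 tall (its z), 0.11 to 0.23 kg. Origin at the centre of its underside. Stands loose on the middle of the board, its broad 80 x 140 sides (+y, -y) facing the two fields (yaw to the board within 0.1 rad). Pushed near the top it tips over its lower edge; lying, it slides
- carton_center (a point): the middle of the carton, 70 above its underside; axes as the carton's
- blue_field_center (a point): centre of the blue field: a flat rectangle with a thin white border, flush with the board's top (nothing to catch on), 140 (its x) x 190 (its y) to the border's outer edge. Its centre lies 130 from the board's middle, on the board's +y or -y side. Its x, y axes are the board's
- red_field_center (a point): centre of the red field, of the same size, 130 from the board's middle on the other side
- board: fixed pale wooden packing board lying on the worktop, 150 (its x) x 470 (its y) x 6 thick, top 6 above the worktop; origin at the centre of its underside. The carton stands on the bare 70 wide strip between the two fields, within about 8 of the middle
- carton_corner0 (a point): point at the middle of the carton's depth on its outline: the foot, -x side (40 from the middle along its x). With the carton lying on a broad side the four such points lie above the corners of its footprint
- carton_corner1 (a point): point at the middle of the carton's depth on its outline: the foot, +x side (40 from the middle along its x). With the carton lying on a broad side the four such points lie above the corners of its footprint
- carton_corner2 (a point): point at the middle of the carton's depth on its outline: the top, -x side (40 from the middle along its x). With the carton lying on a broad side the four such points lie above the corners of its footprint
- carton_corner3 (a point): point at the middle of the carton's depth on its outline: the top, +x side (40 from the middle along its x). With the carton lying on a broad side the four such points lie above the corners of its footprint
- spice_0_center (a point): slim clear spice jar with a white screw cap and pinkish contents, 44 across, 101 tall; point half-way up. Loose bystander standing on the worktop just beyond the board's far long edge, its axis about 100 from the board's long middle line
- vanilla_drops_center (a point): small brown dropper bottle with a pale label and black dropper top, 33 across, 102 tall; point half-way up. Loose bystander standing on the worktop just beyond the board's far long edge, its axis about 100 from the board's long middle line
- cinnamon_shaker_center (a point): clear glass shaker with a pale grey domed cap, 44 across, 90 tall; point half-way up. Loose bystander standing on the worktop just beyond the board's far long edge, its axis about 100 from the board's long middle line
Not all that is in view belongs to the job. Several things have the shape of the carton; the one meant has the colours described above.

How it is judged:
By the outcome, as a careful person would: the job done as asked, in the order asked, and still so for the second after the job is handed in, with the robot touching nothing.
It also fails if it takes over 40 s, if anything falls off the work surface, if the arm or the gripper's body presses on something with over 40 N, if the wrist force passes 120 N, or if a joint passes its speed limit or range.

ROBOT

A 6-joint arm with a two-finger parallel gripper is mounted at the origin on a cart in front of the work surface, level with it; the furniture and walls round the work are solid. World frame = base frame: x ahead of the robot, y to its left, z up, the work surface at z = 0. Lengths are in mm, angles in rad, forces in N, time in s.
With the tool pointing down it reaches from about 300 to 950 mm from the base axis. Payload 3.1 kg.
Tool frame: the origin (TCP) lies on the centre line of the jaws, within the pads' length; the fingertips stand 22 mm ahead of it and the grasp point (between the pads) lies 3 mm ahead of it; z points along the fingers, y is the line along which they close (so a half turn about z gives the same grasp; the last joint's range is limited). The gripper opens to 85 mm and grips with 20 to 120 N. Pads are 22 mm wide; open, the fingers measure 114 mm over their backs; the gripper's body (76 mm by 85 mm) begins 54 mm behind the grasp point. The pads swing forward as they close: fully open they stand 13 mm farther back than shut.
Start: joints at [-1.338, 0.308, 1.634, -0, 1.2, -0.07], TCP at [186.344, -596.58, 230.672] pointing down, gripper open.
Joint ranges: [-3.06, 3.06], [-0.79, 1.96], [0.05, 2.63], [-1.19, 4.34], [0.05, 2.64], [-2.94, 2.94]. Speed limits (rad/s): [2.79, 2.79, 3.14, 3.14, 3.14, 3.14].

INTERFACE

Orientations are given as a 3x3 rotation matrix whose columns are the frame's x, y, z axes.
In Python, from station import arm, viewer gives the robot as it stands.
- The arm moves only by the tool apply_moves, never from a script. Its argument "moves" is a list that holds one entry, the list of rows, each a list of 6 numbers: the shift along the tool's x, y, z in units of 400 mm (1.0 is 400 mm), then the turn, a rotation vector about the tool's x, y, z in units of 360 degrees (1.0 is 360 degrees). In form: [[[x, y, z, ax, ay, az], ...]]. A call has 1 to 10 rows; each row is the pose to reach, as a shift and turn from the pose commanded when the call began, along the tool's axes at that moment, turning the shorter way round; what a row does not reach only later rows make up. A row lasts 1/10 s, in which the tool goes at most 50 mm and 8.59 degrees, less where a joint would pass 70% of its speed; a pose out of reach is approached as far as the arm can. A call with a number of a shift or a turn outside -1 to 1 is refused whole. A call with a gripper value outside its range is refused whole. "fingers" is the closure, from -1 (fully open) to 1 (shut), set as the call begins (left out, the last holds). The fingers move at their own pace and stop on an object; "force" is the grip in N (left out, the last holds). Time passes only in rows, so rows that repeat a pose let the fingers close. It gives the time, the measured TCP pose, the force, the opening and the grip force at its end, in the units of the state.
- arm.get_state(): the state, without advancing time (a new reading comes with each control period).
- viewer.snapshot(name): name is "scene" or "top" or "wrist"; returns a dict with "frame" (480x640x3 uint8, red, green, blue), "fov_y" (degrees; the focal length in pixels is half the picture's height over the tangent of half this angle, whatever the lens; pixels are square), "cx", "cy" (the principal point, pixels), "eye" and "rotation" of the camera in the world; the wrist camera has in their place "T_tool_cam" (4x4, takes a point from camera to tool coordinates, whose origin is the TCP and whose axes are the flange's). Camera axes: x right, y down, z forward; pixel columns grow to the right and rows downward; lengths in mm; the calibration is good to about 2 mm. A picture is of the moment at which its call begins: read the wrist's pose just before it. There is no depth.
- arm.job_done(): hands the job in; it is judged then, once.
Trained networks look in the newest picture that a camera, given by its name, has taken for a name from the list of things; names that differ only in an ending like _2 or _b are one class to them, and where a whole thing is asked for, a point or a joint stands for the part that bears it (a point fixed in the world has none). Each returns a list of dicts, best first, with "p" (0 to 1); they miss things now and then, are a little off and sometimes report something else, mostly with a low value. They report only what shows in the picture. A call takes as long as a camera call. They do not tell look-alikes from the thing itself.
- viewer.search_frame(query, camera): "centre" ([x, y, z] in mm, in world coordinates, good to about 4 mm: the middle of the surface that is visible of it).
- viewer.spot_point(query, camera): "centre" ([x, y, z] in mm, in world coordinates, good to about 4 mm: a listed point, or the origin of a listed thing).
The state is a dict: "t": time; "joint_pos": joint angles; "dq": joint speeds; "joint_efforts": joint torques, N m; "ee_pos": TCP position; "orientation": TCP orientation; "contact_force": force on the tool from outside, world axes, zero at the start; "torque": the same for the moment, N m; "gripper_width": finger opening in mm; "grasp_force": force on a finger pad.
Only numpy, scipy, OpenCV 4.12 (cv2) and the standard library are available. Lean on these libraries where they do the work, as an engineer would, in place of code of your own. Each camera call takes 0.05 s, during which the arm holds its last target. There are 200 camera calls.

## Working session

There is one attempt and no reset: what is moved stays moved. The work goes in short steps, Python scripts to look and compute and a tool call to move; the robot and the scene stay as the last step left them, time stands still between calls to the robot, and variables do not carry over. Pictures are saved under pics/ and viewed, at most 10 in all, crops included, and the job is handed in when it is done.

Besides the shell and the picture viewer there is one more tool, called after "Emit:" as name(argument=value, ...), one argument or row to a line, values as JSON. apply_moves: Moves the arm, as the interface text tells. Its arguments: {"type":"object","properties":{"moves":{"type":"array"},"fingers":{"type":"number"},"force":{"type":"number"}},"required":["moves"]}

```bash
mkdir -p pics; cat > h.py <<'E'
import numpy as np, cv2
from station import arm, viewer
def snap(n,f):
    s=viewer.snapshot(n); cv2.imwrite('pics/'+f,cv2.cvtColor(s['frame'],cv2.COLOR_RGB2BGR)); return s
def ray(s,u,v,z):
    f=240/np.tan(np.radians(s['fov_y']/2)); d=np.array(s['rotation'])@[(u-s['cx'])/f,(v-s['cy'])/f,1]; e=np.array(s['eye']); return e+d*(z-e[2])/d[2]
def proj(s,p):
    f=240/np.tan(np.radians(s['fov_y']/2)); c=np.array(s['rotation']).T@(np.array(p)-s['eye']); return (f*c[0]/c[2]+s['cx'],f*c[1]/c[2]+s['cy'])
E
python3 - <<'E'
from h import *
for c in ['scene','top']:
    s=snap(c,c+'0.png'); print(c,s['eye'],s['fov_y'])
    for q in ['carton','carton_center','blue_field_center','red_field_center','board','carton_corner0','carton_corner1','carton_corner2','carton_corner3','spice_0_center','vanilla_drops_center','cinnamon_shaker_center']:
        print(q,[(np.round(d['centre']).tolist(),round(d['p'],2),np.round(proj(s,d['centre'])).tolist()) for d in viewer.spot_point(q,c)[:3]])
print(arm.get_state()['t'])
E
```

```text
scene [-125.5430696   845.83565302 1195.07889939] 42.16180981945786
carton [([437.0, -60.0, 8.0], 0.93, [356.0, 252.0]), ([450.0, -401.0, 4.0], 0.86, [418.0, 178.0]), ([433.0, 256.0, 4.0], 0.77, [281.0, 339.0])]
carton_center [([454.0, -403.0, 72.0], 0.91, [419.0, 159.0]), ([428.0, 256.0, 68.0], 0.84, [280.0, 323.0]), ([448.0, -54.0, 76.0], 0.74, [352.0, 233.0])]
blue_field_center [([449.0, 67.0, 7.0], 0.6, [323.0, 282.0]), ([482.0, -58.0, 144.0], 0.5, [341.0, 207.0])]
red_field_center [([447.0, -192.0, 4.0], 0.63, [380.0, 221.0]), ([483.0, -57.0, 145.0], 0.31, [341.0, 207.0])]
board [([448.0, -62.0, 4.0], 0.56, [353.0, 251.0]), ([548.0, -12.0, 52.0], 0.44, [309.0, 233.0])]
carton_corner0 [([488.0, -58.0, 7.0], 0.97, [339.0, 244.0]), ([394.0, 277.0, 136.0], 0.96, [285.0, 318.0]), ([454.0, 357.0, 3.0], 0.95, [245.0, 365.0])]
carton_corner1 [([488.0, -58.0, 7.0], 0.97, [339.0, 244.0]), ([394.0, 277.0, 136.0], 0.96, [285.0, 318.0]), ([454.0, 357.0, 3.0], 0.95, [245.0, 365.0])]
carton_corner2 [([488.0, -58.0, 7.0], 0.97, [339.0, 244.0]), ([394.0, 277.0, 136.0], 0.96, [285.0, 318.0]), ([4
[... 1281 characters left out ...]
-365.0, -0.0], 0.95, [469.0, 260.0])]
carton_corner1 [([395.0, 280.0, 4.0], 0.97, [194.0, 316.0]), ([405.0, -57.0, 2.0], 0.96, [341.0, 289.0]), ([427.0, -365.0, -0.0], 0.95, [469.0, 260.0])]
carton_corner2 [([395.0, 280.0, 4.0], 0.97, [194.0, 316.0]), ([405.0, -57.0, 2.0], 0.96, [341.0, 289.0]), ([427.0, -365.0, -0.0], 0.95, [469.0, 260.0])]
carton_corner3 [([395.0, 280.0, 4.0], 0.97, [194.0, 316.0]), ([405.0, -57.0, 2.0], 0.96, [341.0, 289.0]), ([427.0, -365.0, -0.0], 0.95, [469.0, 260.0])]
spice_0_center [([547.0, -19.0, 53.0], 0.88, [315.0, 227.0])]
vanilla_drops_center [([551.0, 84.0, 53.0], 0.56, [270.0, 232.0])]
cinnamon_shaker_center [([545.0, -115.0, 42.0], 0.78, [356.0, 223.0])]
1.3
```

View pics/scene0.png

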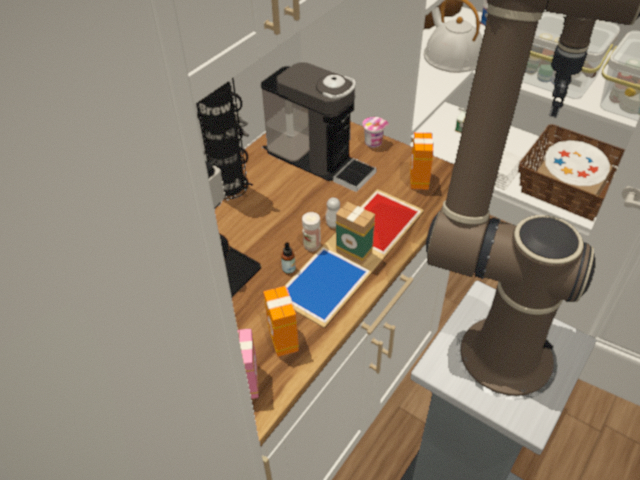

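View pics/top0.png

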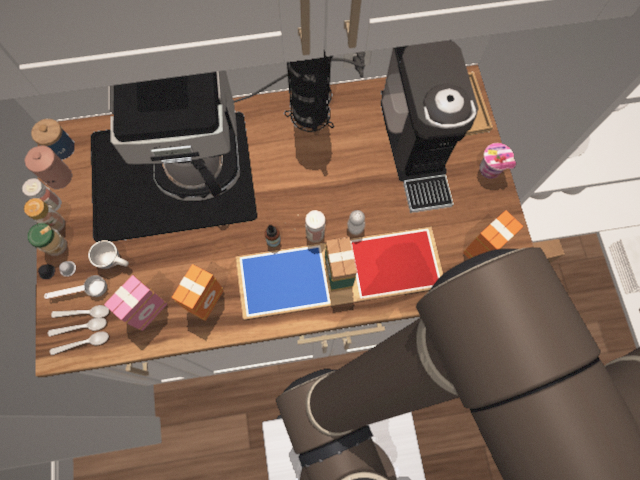

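Same-shaped cartons in the scene picture: orange (281,320), orange (423,160), pink (247,360) and green with yellow stripes (353,232). The green one stands on the board between blue (+y side) and red, so it fits. I'll confirm it in a crop.

```bash
python3 - <<'E'
from h import *
a=cv2.imread('pics/scene0.png')[185:275,300:400]; b=cv2.imread('pics/top0.png')[215:305,295:395]
cv2.imwrite('pics/crop.png',cv2.resize(np.hstack([a,b]),None,fx=4,fy=4,interpolation=cv2.INTER_CUBIC))
s=arm.get_state();print(s['ee_pos'],np.round(s['orientation'],3),s['gripper_width'])
E
```

```text
[ 186.34356992 -596.56695769  230.6604374 ] [[ 0.955  0.298 -0.   ]
 [ 0.298 -0.955  0.   ]
 [-0.    -0.    -1.   ]] 85.04655145979542
```

View pics/crop.png

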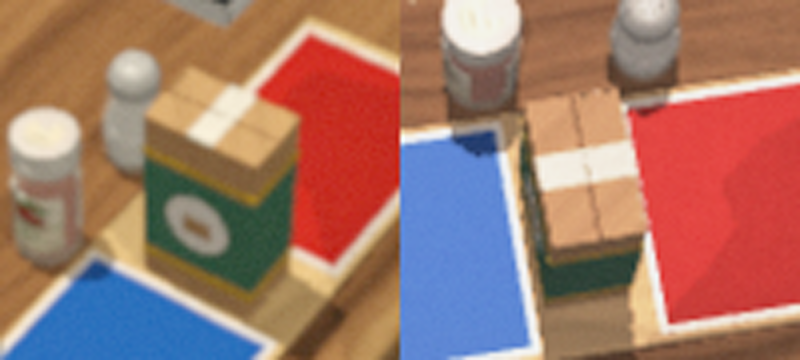

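The crop confirms it: green wrap with yellow stripes, broad side facing the blue field at +y. The top face corners show in the right half. Next I compute the yaw.

```bash
python3 - <<'E'
from h import *
s=viewer.snapshot('top')
P=[ray(s,u/4+295-100,v/4+215,146)[:2] for u,v in [(525,95),(617,90),(645,235),(548,250)]]
print(np.round(P,1),np.mean(P,0))
# fields by colour
f=s['frame'].astype(int)
for n,m in [('blue',(f[...,2]>150)&(f[...,0]<110)),('red',(f[...,0]>150)&(f[...,1]<75)&(f[...,2]<75))]:
    m=m.astype(np.uint8); k,l,st,c=cv2.connectedComponentsWithStats(m); i=1+np.argmax(st[1:,4])
    q=np.argwhere(l==i)[:,::-1]; W=np.array([ray(s,u,v,6)[:2] for u,v in q],np.float32)
    print(n,cv2.minAreaRect(W), len(W))
E
```

```text
[[483.5 -32.1]
 [478.7 -79.9]
 [399.8 -80.1]
 [399.7 -30. ]] [440.42817622 -55.49334073]
blue ((446.5430908203125, 69.49614715576172), (128.2230987548828, 178.3740692138672), 0.09947358816862106) 4162
red ((447.2010803222656, -190.4002685546875), (127.78394317626953, 177.5911407470703), 0.18999962508678436) 4020
```

Emit:
apply_moves(
  moves=[
    [[0.95, -0.87, 0, 0, 0, 0.048], [0.95, -0.87, 0, 0, 0, 0.048], [0.95, -0.87, 0, 0, 0, 0.048], [0.95, -0.87, 0, 0, 0, 0.048], [0.95, -0.87, 0, 0, 0, 0.048], [0.95, -0.87, 0, 0, 0, 0.048], [0.95, -0.87, 0, 0, 0, 0.048], [0.95, -0.87, 0, 0, 0, 0.048], [0.95, -0.87, 0, 0, 0, 0.048], [0.95, -0.87, 0, 0, 0, 0.048]],
  ],
  fingers=1,
  force=40,
)

```text
t: 2.35
ee_pos: [438.5, -162.5, 231.2]
orientation: [[1.0, 0.001, 0.001], [0.001, -1.0, -0.001], [0.001, 0.001, -1.0]]
contact_force: [0.8, -1.2, 0.0]
gripper_width: 0.2
grasp_force: 0.0
```

Emit:
apply_moves(
  moves=[
    [[0.01, -0.05, 0.1, 0, 0, 0], [0.01, -0.08, 0.2, 0, 0, 0], [0.01, -0.11, 0.2, 0, 0, 0], [0.01, -0.12, 0.2, 0, 0, 0], [0.01, -0.13, 0.2, 0, 0, 0], [0.01, -0.13, 0.2, 0, 0, 0]],
  ],
)

```text
t: 2.95
ee_pos: [443.4, -113.1, 153.0]
orientation: [[1.0, 0.001, 0.004], [0.001, -1.0, -0.002], [0.004, 0.002, -1.0]]
contact_force: [0.6, 0.1, 0.3]
gripper_width: -0.2
grasp_force: 0.0
```

```bash
python3 - <<'E'
from h import *
s=arm.get_state();print(s['ee_pos'],s['contact_force'],s['t'])
t=viewer.snapshot('top');w=viewer.snapshot('wrist')
im=np.hstack([cv2.resize(t['frame'][190:320,250:420],(520,398)),w['frame'][:398,200:480]])
cv2.imwrite('pics/c2.png',im[...,::-1])
E
```

```text
[ 443.36761593 -113.13768537  153.00136291] [0.55098427 0.09333147 0.30633204] 2.95
```

View pics/c2.png

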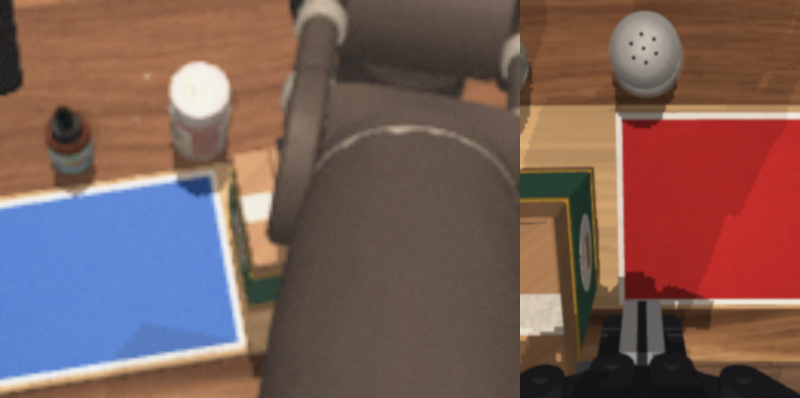

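The wrist view shows the closed tips just off the carton's -y face, about level with the white stripe (the middle of its top). Now a slow push.

Emit:
apply_moves(
  moves=[
    [[0, -0.015, 0, 0, 0, 0], [0, -0.03, 0, 0, 0, 0], [0, -0.04, 0, 0, 0, 0], [0, -0.05, 0, 0, 0, 0], [0, -0.06, 0, 0, 0, 0], [0, -0.07, 0, 0, 0, 0], [0, -0.08, 0, 0, 0, 0], [0, -0.09, 0, 0, 0, 0]],
  ],
)

```text
t: 3.85
ee_pos: [441.5, -75.9, 150.6]
orientation: [[1.0, 0.001, -0.0], [0.001, -1.0, 0.0], [-0.0, -0.0, -1.0]]
contact_force: [0.2, 0.8, -0.3]
gripper_width: -0.5
grasp_force: 0.0
```

```bash
python3 - <<'E'
from h import *
s=arm.get_state();print(s['ee_pos'],s['contact_force'],s['t'])
t=viewer.snapshot('scene');w=viewer.snapshot('wrist')
im=np.hstack([cv2.resize(t['frame'][180:310,270:430],(490,398)),w['frame'][:398,150:460]])
cv2.imwrite('pics/c3.png',im[...,::-1])
E
```

```text
[441.50221076 -75.93298904 150.64280637] [ 0.16357824  0.78014381 -0.3078533 ] 3.85
```

View pics/c3.png

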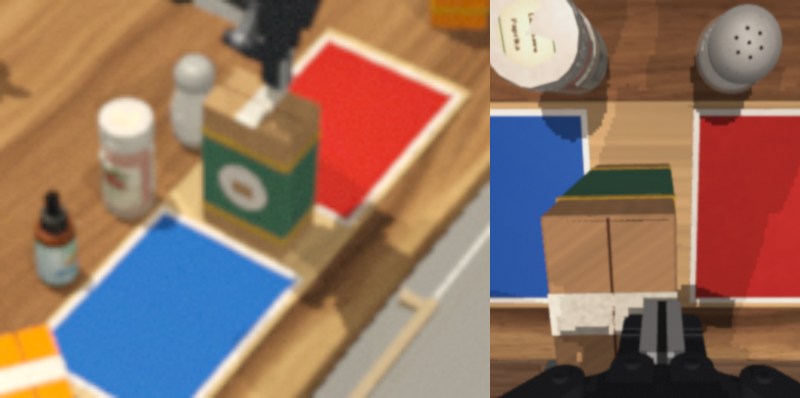

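The carton still looks upright or leans only slightly. Contact is beginning (about 0.8 N), so I push on slowly.

Emit:
apply_moves(
  moves=[
    [[0, -0.01, 0, 0, 0, 0], [0, -0.02, 0, 0, 0, 0], [0, -0.03, 0, 0, 0, 0], [0, -0.04, 0, 0, 0, 0], [0, -0.04, 0, 0, 0, 0]],
  ],
)

```text
t: 4.45
ee_pos: [441.4, -59.8, 150.6]
orientation: [[1.0, 0.002, -0.0], [0.002, -1.0, 0.0], [-0.0, -0.0, -1.0]]
contact_force: [0.1, -0.0, 0.2]
gripper_width: 0.2
grasp_force: 0.0
```

```bash
python3 - <<'E'
from h import *
s=arm.get_state();print(s['ee_pos'],s['contact_force'],s['t'])
t=viewer.snapshot('scene');w=viewer.snapshot('wrist')
for q in ['carton','carton_center']:print([(np.round(d['centre']).tolist(),round(d['p'],2)) for d in viewer.spot_point(q,'scene')[:4]])
im=np.hstack([cv2.resize(t['frame'][180:310,270:430],(490,398)),w['frame'][:398,150:460]])
cv2.imwrite('pics/c4.png',im[...,::-1])
E
```

```text
[441.40637602 -59.80546253 150.63535967] [ 0.09982463 -0.0270537   0.19932459] 4.45
[([450.0, -402.0, 1.0], 0.93), ([432.0, 255.0, 1.0], 0.87), ([438.0, -55.0, 6.0], 0.75), ([425.0, 385.0, -1.0], 0.74)]
[([450.0, -406.0, 70.0], 0.88), ([446.0, -58.0, 76.0], 0.72), ([426.0, 254.0, 70.0], 0.62), ([433.0, 382.0, 69.0], 0.58)]
```

View pics/c4.png

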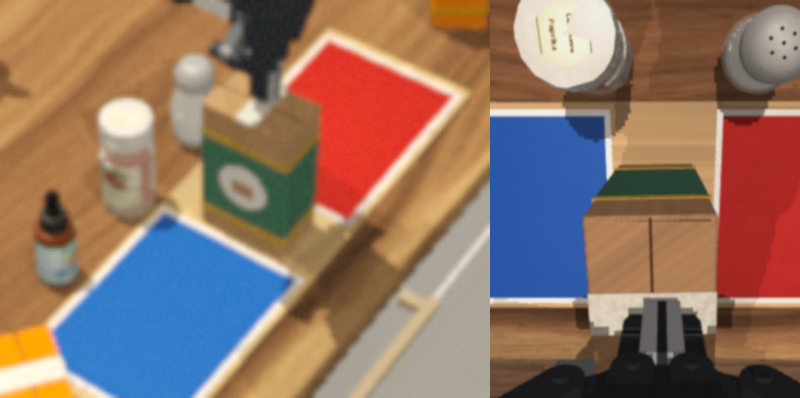

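The pictures show the tips over the carton top near the tape, with the carton unmoved and no force. That contradicts the assumed tip height, so I check it by projection.

```bash
python3 - <<'E'
from h import *
st=arm.get_state();R=np.array(st['orientation']);p=np.array(st['ee_pos'])
t=viewer.snapshot('scene');w=viewer.snapshot('wrist');T=np.array(w['T_tool_cam']);print(np.round(T,3),w['fov_y'])
f=240/np.tan(np.radians(w['fov_y']/2))
def wp(P):
    c=np.linalg.inv(T)@np.r_[R.T@(np.array(P)-p),1];return [round(f*c[0]/c[2]+w['cx']),round(f*c[1]/c[2]+w['cy'])]
for P in [(p+R@[0,0,22]),p,(p+R@[0,0,3])]: print(np.round(P),np.round(proj(t,P)),wp(P))
for y in(-81,-31):
  for x in (402,482): print('corner',x,y,np.round(proj(t,(x,y,146))),wp((x,y,146)), 'foot',wp((x,y,6)))
a=t['frame'][165:255,315:395]; b=w['frame'][200:420,240:440]
cv2.imwrite('pics/c5.png',np.hstack([cv2.resize(a,(400,450),interpolation=2),cv2.resize(b,(400,450),interpolation=2)])[...,::-1])
E
```

```text
[[-1.00000e-03 -9.51000e-01 -3.08000e-01  7.91670e+01]
 [ 1.00000e+00 -1.00000e-03 -0.00000e+00 -5.60000e-01]
 [ 0.00000e+00 -3.08000e-01  9.51000e-01 -1.42838e+02]
 [ 0.00000e+00  0.00000e+00  0.00000e+00  1.00000e+00]] 59.650410689141566
[442. -60. 129.] [356. 218.] [323, 297]
[442. -60. 151.] [356. 211.] [323, 322]
[442. -60. 148.] [356. 212.] [323, 318]
corner 402 -81 [374. 214.] [372, 400] foot [350, 273]
corner 482 -81 [347. 201.] [380, 216] foot [353, 164]
corner 402 -31 [363. 226.] [254, 400] foot [283, 273]
corner 482 -31 [335. 213.] [243, 216] foot [279, 164]
```

View pics/c5.png

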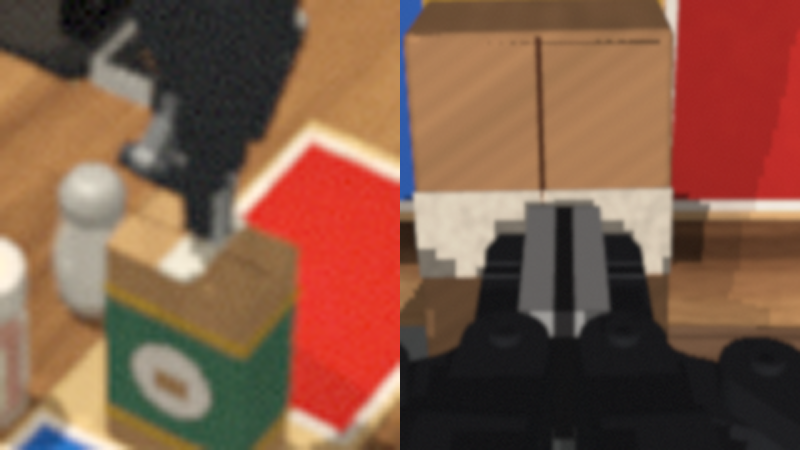

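The tips appear at about z ≥ 146, just over the carton top, although a 22 mm lead from the TCP would put them at 129. The carton's corners match the predicted pixels, so it hasn't moved. I back off, go 20 mm lower and approach again.

Emit:
apply_moves(
  moves=[
    [[0, 0, -0.02, 0, 0, 0], [0, 0.05, -0.02, 0, 0, 0], [0, 0.1, -0.02, 0, 0, 0], [0.005, 0.15, -0.02, 0, 0, 0], [0.005, 0.15, 0.05, 0, 0, 0], [0.005, 0.15, 0.055, 0, 0, 0], [0.005, 0.12, 0.055, 0, 0, 0], [0.005, 0.1, 0.055, 0, 0, 0], [0.005, 0.09, 0.055, 0, 0, 0], [0.005, 0.08, 0.055, 0, 0, 0]],
  ],
)

```text
t: 5.75
ee_pos: [444.2, -91.6, 129.6]
orientation: [[1.0, 0.003, 0.002], [0.003, -1.0, -0.001], [0.002, 0.001, -1.0]]
contact_force: [-0.4, -0.5, 0.2]
gripper_width: 0.0
grasp_force: 0.2
```

Emit:
apply_moves(
  moves=[
    [[0, -0.01, 0, 0, 0, 0], [0, -0.02, 0, 0, 0, 0], [0, -0.03, 0, 0, 0, 0]],
  ],
)

```text
t: 6.05
ee_pos: [443.6, -80.0, 128.8]
orientation: [[1.0, 0.001, 0.0], [0.001, -1.0, -0.0], [0.0, 0.0, -1.0]]
contact_force: [-0.6, -0.6, 0.2]
gripper_width: -0.2
grasp_force: 0.1
```

```bash
python3 - <<'E'
from h import *
s=arm.get_state();print(s['ee_pos'],s['contact_force'],s['t'])
t=viewer.snapshot('scene');w=viewer.snapshot('wrist')
im=np.hstack([cv2.resize(t['frame'][180:280,300:420],(490,398),interpolation=2),w['frame'][40:438,150:460]])
cv2.imwrite('pics/c6.png',im[...,::-1])
E
```

```text
[443.62085292 -79.9791923  128.8420218 ] [-0.62985406 -0.55829323  0.22550072] 6.05
```

View pics/c6.png

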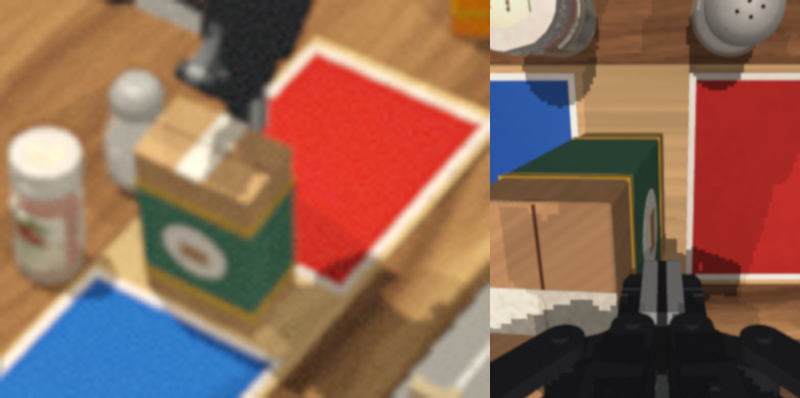

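The carton now leans about 10 mm toward blue with its foot unmoved, and the tips press on its -y face near the top. I keep pushing slowly.

Emit:
apply_moves(
  moves=[
    [[0, -0.01, 0, 0, 0, 0], [0, -0.02, 0, 0, 0, 0], [0, -0.03, 0, 0, 0, 0], [0, -0.04, 0, 0, 0, 0], [0, -0.05, 0, 0, 0, 0], [0, -0.06, 0, 0, 0, 0], [0, -0.07, 0, 0, 0, 0], [0, -0.08, 0, 0, 0, 0], [0, -0.09, 0, 0, 0, 0], [0, -0.1, 0, 0, 0, 0]],
  ],
)

```text
t: 7.15
ee_pos: [443.4, -39.9, 128.7]
orientation: [[1.0, 0.001, -0.0], [0.001, -1.0, 0.0], [-0.0, -0.0, -1.0]]
contact_force: [0.1, 0.1, -0.4]
gripper_width: 0.1
grasp_force: 0.0
```

```bash
python3 - <<'E'
from h import *
s=arm.get_state();print(s['ee_pos'],s['contact_force'],s['t'])
t=viewer.snapshot('scene');w=viewer.snapshot('wrist')
for c in('scene','wrist'):
  for q in ['carton_center']:print(c,[(np.round(d['centre']).tolist(),round(d['p'],2)) for d in viewer.spot_point(q,c)[:4]])
im=np.hstack([cv2.resize(t['frame'][180:310,270:430],(490,398),interpolation=2),w['frame'][40:438,20:330]])
cv2.imwrite('pics/c7.png',im[...,::-1])
E
```

```text
[443.43909105 -39.94363899 128.66278759] [ 0.14239569  0.06597406 -0.35316478] 7.15
scene [([432.0, 381.0, 68.0], 0.94), ([447.0, -15.0, 81.0], 0.81), ([430.0, 256.0, 69.0], 0.75), ([453.0, -407.0, 71.0], 0.66)]
wrist [([445.0, -8.0, 76.0], 0.9)]
```

It's past balance and falling. I hold for 0.6 s, then look.

Emit:
apply_moves(
  moves=[
    [[0, 0, 0, 0, 0, 0], [0, 0, 0, 0, 0, 0], [0, 0, 0, 0, 0, 0], [0, 0, 0, 0, 0, 0], [0, 0, 0, 0, 0, 0], [0, 0, 0, 0, 0, 0]],
  ],
)

```text
t: 7.95
ee_pos: [443.5, -40.3, 128.7]
orientation: [[1.0, 0.001, 0.0], [0.001, -1.0, -0.0], [0.0, 0.0, -1.0]]
contact_force: [0.1, 0.4, -0.6]
gripper_width: 0.1
grasp_force: 0.0
```

```bash
python3 - <<'E'
from h import *
s=arm.get_state();print(s['ee_pos'],s['contact_force'],s['t'])
t=viewer.snapshot('scene');w=viewer.snapshot('wrist')
for c in('scene','wrist'):
  for q in ['carton_center','carton_corner0','carton_corner2','spice_0_center','vanilla_drops_center','cinnamon_shaker_center']:print(c,q,[(np.round(d['centre']).tolist(),round(d['p'],2)) for d in viewer.spot_point(q,c)[:6]])
im=np.hstack([cv2.resize(t['frame'][180:310,270:430],(490,398),interpolation=2),cv2.resize(w['frame'],(310,398))])
cv2.imwrite('pics/c8.png',im[...,::-1])
E
```

```text
[443.46888686 -40.34450583 128.68414187] [ 0.05490911  0.43934101 -0.62035731] 7.95
scene carton_center [([433.0, 384.0, 69.0], 0.85), ([428.0, 254.0, 72.0], 0.66), ([452.0, -403.0, 75.0], 0.61), ([446.0, 39.0, 34.0], 0.57)]
scene carton_corner0 [([477.0, 111.0, 31.0], 0.89), ([457.0, 358.0, 140.0], 0.85), ([455.0, 356.0, 4.0], 0.81), ([402.0, 412.0, -1.0], 0.8), ([402.0, 415.0, 138.0], 0.78), ([396.0, 277.0, 136.0], 0.77)]
scene carton_corner2 [([477.0, 111.0, 31.0], 0.89), ([457.0, 358.0, 140.0], 0.85), ([455.0, 356.0, 4.0], 0.81), ([402.0, 412.0, -1.0], 0.8), ([402.0, 415.0, 138.0], 0.78), ([396.0, 277.0, 136.0], 0.77)]
scene spice_0_center [([549.0, -14.0, 54.0], 0.67)]
scene vanilla_drops_center []
scene cinnamon_shaker_center [([448.0, -192.0, 3.0], 0.73), ([549.0, -114.0, 42.0], 0.57)]
wrist carton_center [([442.0, 40.0, 31.0], 0.88)]
wrist carton_corner0 [([399.0, -35.0, 31.0], 0.8), ([480.0, -27.0, 27.0], 0.7)]
wrist carton_corner2 [([399.0, -35.0, 31.0], 0.8), ([480.0, -27.0, 27.0], 0.7)]
wrist spice_0_center []
wrist vanilla_drops_center [([549.0, 79.0, 53.0], 0.78)]
wrist cinnamon_shaker_center [([544.0, -121.0, 43.0], 0.73)]
```

View pics/c8.png

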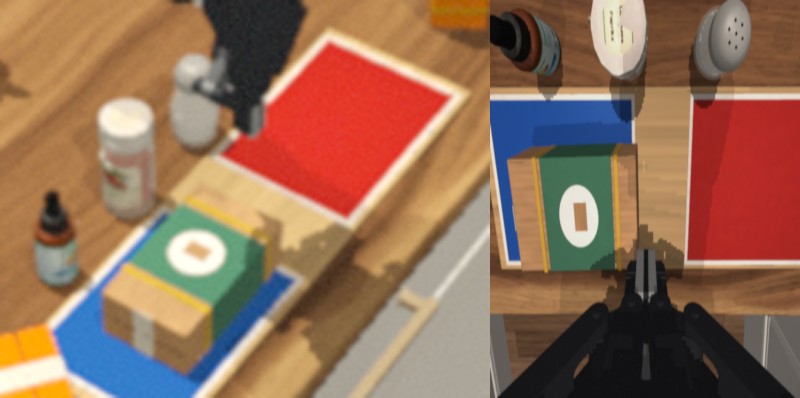

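The carton lies on its broad side toward blue: centre about (444, 40), foot face at y ≈ -31, just short of the field's border at -26. The bystanders are untouched. I lower the tips behind the foot and push it about 28 mm.

Emit:
apply_moves(
  moves=[
    [[0, 0.05, 0, 0, 0, 0], [0, 0.09, 0.05, 0, 0, 0], [0, 0.09, 0.15, 0, 0, 0], [0, 0.09, 0.22, 0, 0, 0], [0, 0.09, 0.225, 0, 0, 0], [0, 0.07, 0.225, 0, 0, 0], [0, 0.05, 0.225, 0, 0, 0], [0, 0.03, 0.225, 0, 0, 0], [0, 0.015, 0.225, 0, 0, 0], [0, 0.005, 0.225, 0, 0, 0]],
  ],
)

```text
t: 9.65
ee_pos: [444.4, -41.8, 39.7]
orientation: [[1.0, 0.003, 0.002], [0.003, -1.0, -0.001], [0.002, 0.001, -1.0]]
contact_force: [-0.7, -1.6, 1.4]
gripper_width: 0.1
grasp_force: 0.9
```

Emit:
apply_moves(
  moves=[
    [[0, -0.01, 0, 0, 0, 0], [0, -0.02, 0, 0, 0, 0], [0, -0.03, 0, 0, 0, 0], [0, -0.04, 0, 0, 0, 0], [0, -0.05, 0, 0, 0, 0], [0, -0.06, 0, 0, 0, 0], [0, -0.065, 0, 0, 0, 0]],
  ],
)

```text
t: 10.35
ee_pos: [443.4, -16.0, 38.6]
orientation: [[1.0, 0.001, -0.0], [0.001, -1.0, 0.0], [-0.0, -0.0, -1.0]]
contact_force: [0.3, -2.0, 1.2]
gripper_width: -0.0
grasp_force: 1.0
```

```bash
cat > look.py <<'E'
from h import *
s=arm.get_state();print(s['ee_pos'],s['contact_force'],s['t'])
for c in('scene','wrist'):
  viewer.snapshot(c)
  for q in ['carton_center','carton_corner0']:print(c,q,[(np.round(d['centre']).tolist(),round(d['p'],2)) for d in viewer.spot_point(q,c)[:8] if -100<d['centre'][1]<180])
E
python3 look.py
```

```text
[443.38133196 -15.96179414  38.6265331 ] [ 0.29904367 -2.04037804  1.2247531 ] 10.35
scene carton_center [([445.0, 68.0, 32.0], 0.83)]
scene carton_corner0 [([400.0, 134.0, 32.0], 0.93), ([483.0, -3.0, 30.0], 0.83)]
wrist carton_center [([441.0, 66.0, 31.0], 0.84)]
wrist carton_corner0 [([481.0, -2.0, 31.0], 0.92)]
```

The centre is now at about (443, 67), against the field's (447, 69). I retreat and check.

Emit:
apply_moves(
  moves=[
    [[0, 0.03, 0, 0, 0, 0], [0, 0.08, 0, 0, 0, 0], [0, 0.15, 0, 0, 0, 0], [0, 0.2, -0.1, 0, 0, 0], [0, 0.25, -0.22, 0, 0, 0], [0, 0.3, -0.34, 0, 0, 0], [0, 0.35, -0.45, 0, 0, 0], [0, 0.35, -0.45, 0, 0, 0], [0, 0.35, -0.45, 0, 0, 0]],
  ],
)

```text
t: 11.55
ee_pos: [444.4, -157.9, 220.4]
orientation: [[1.0, -0.001, 0.004], [-0.001, -1.0, -0.002], [0.004, 0.002, -1.0]]
contact_force: [-0.1, 0.3, -0.7]
gripper_width: -0.0
grasp_force: 0.0
```

```bash
python3 look.py; python3 - <<'E'
from h import *
a=viewer.snapshot('scene')['frame'][180:330,255:435];b=viewer.snapshot('top')['frame'][200:330,220:376]
cv2.imwrite('pics/c9.png',np.hstack([cv2.resize(x,(400,333),interpolation=2) for x in(a,b)])[...,::-1])
E
```

```text
[ 444.39428727 -157.88474392  220.38348804] [-0.08858851  0.33916868 -0.70861701] 11.55
scene carton_center [([444.0, 66.0, 32.0], 0.98)]
scene carton_corner0 [([479.0, 138.0, 28.0], 0.97), ([395.0, -7.0, 29.0], 0.84)]
wrist carton_center [([437.0, 64.0, 27.0], 0.81)]
wrist carton_corner0 [([480.0, -5.0, 29.0], 0.78), ([397.0, -9.0, 28.0], 0.63), ([440.0, -2.0, 30.0], 0.29)]
```

View pics/c9.png

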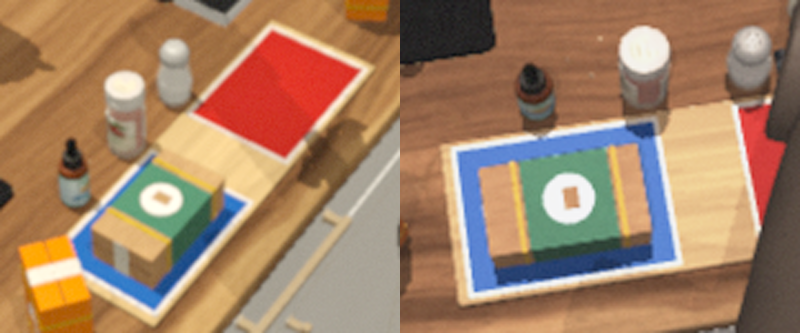

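The carton lies flat with blue visible on all sides (right half, around (565,200)), and the bystanders are still standing. I hand the job in.

```bash
python3 -c "from station import arm; print(arm.job_done())"
```

```text
the job is handed in; nothing more can be done
None
```

The green carton was tipped onto the blue field and pushed until it lay on its broad side wholly inside, the bystanders were left standing, and the job was handed in with about 12 of the 40 s used.

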